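# Nudge the bottle plate onto the shaker's locating pins

### The job

The aluminium bottle plate lies askew on the deck of the bench shaker, propped up on the two locating pins. Push it sideways with your fingers until both of its holes drop over the pins and it lies flat on the deck. Only push it, never pick it up, and leave everything else on the shaker and the bench where it is.

Things in the scene. Friction and masses are not known exactly. Their poses are not given: they have to be found in the camera images.
- shaker: Fixed white bench shaker, 200 mm (x) by 300 mm (y) by 70 mm high; its dark steel top is the deck, 70 mm above the bench, open at the front and both ends, with a lip along the back. Origin: centre of its underside; x points to the back (away from the robot), y to the robot's left, z up.
- lip (a point): Middle of the lip's front face, at deck height (x = +76 mm, y = 0 in the shaker's frame, same axes). The lip is a fixed straight aluminium bar along y, 200 mm long, 14 mm thick, 20 mm above the deck. Two dark lines across it, at y = +50 and -50 mm, are in line with the pins.
- left_pin (a point): Top centre of the left locating pin: fixed, steel, 8 mm in diameter, 6 mm tall above the deck, bevelled tip; 44 mm in front of the lip's face, 50 mm left of its middle. Hidden under the plate at first.
- right_pin (a point): Top centre of the right locating pin, the same, 50 mm right of the lip's middle.
- seat (a point): Point at deck height, 56 mm in front of the lip's face, midway between the pins, axes as the shaker: here the plate's origin lies when seated. A plate pushed square against the lip is only 1 mm further back, within the play of its holes, so it then needs only to be slid along the lip.
- plate: Loose aluminium plate, 110 (x) by 170 (y) by 10 mm, 0.3 to 0.65 kg. Origin: centre of underside; axes as the shaker's when seated. Through holes at x = +12 mm: round, 11 mm, at y = -50 mm; slot 11 (x) by 16 mm (y) at y = +50 mm. On top a grey bottle collar, 68 mm wide, 18 mm high, centred at x = -8 mm, y = 0. A push of a few newtons slides it.
- collar_top (a point): Centre of the top of the plate's collar, 28 mm above the plate's underside. At first the plate is 16 to 28 mm short of its seat (towards the robot), up to 25 mm left or right, turned up to 0.12 rad; its front edge is on the deck, its back part rests on the pins (about 4 degrees, origin some 4 mm above the deck). Seated, it is flat, origin at deck height.
- screw_left: Loose brass thumb screw standing on its head, 18 mm wide, 22 mm high, at the deck's back left corner, beyond the lip's end. Leave alone. Origin: centre of its underside.
- screw_right: The same thumb screw at the deck's back right corner. Leave alone.
- vial: Small amber glass vial with a black cap, 24 mm wide, 45 mm high, standing at the deck's front left corner. Leave alone. Origin: centre of its underside.
- dispenser_yellow: Amber bottle, 86 mm wide, with a yellow bottle-top dispenser, 331 mm high, on the bench to the left. Leave alone. Origin: centre of its underside.
- dispenser_slim: Amber bottle, 86 mm wide, with a slim pale bottle-top dispenser, 313 mm high, on the bench to the left. Leave alone. Origin: centre of its underside.
- beaker: Glass beaker, 72 mm wide, 95 mm high, on the bench to the right. Leave alone. Origin: centre of its underside.
- flask: Conical glass flask, 80 mm wide, 120 mm high, on the bench to the right. Leave alone. Origin: centre of its underside.
Mind the look-alikes: they are no part of the job. Of the things shaped like the plate, the aluminium one is meant.

How it is judged:
At the end, for the whole second after the job is handed in: The plate lies flat on the deck with both holes over the pins: its origin within 4 mm of the seat sideways and 1.5 mm in height, turned less than 0.06 rad and tilted less than 0.02 rad, at rest. The screws and vial have moved less than 15 mm, the bottles, beaker and flask less than 20 mm (z of plate in the frame of seat between -0.003 and 0.0015 m and horizontal distance between plate and seat below 0.004 m and angle between the x axis of plate and the x axis of shaker, either way round below 0.06 rad and angle between plate's own z axis and vertical below 0.02 rad and linear speed of plate below 0.01 m/s and angular speed of plate below 0.05 rad/s and distance of each of screw_left, screw_right, vial from where it was at the start of the episode below 0.015 m and distance of each of dispenser_yellow, dispenser_slim, beaker, flask from where it was at the start of the episode below 0.02 m); the robot touches nothing.
It fails at once if the plate is lifted (its origin more than 15 mm above the deck) (z of plate in the frame of seat above 0.015 m).
It fails at once if the plate is tipped up by more than 0.2 rad (angle between plate's own z axis and vertical above 0.2 rad).
It fails at once if a thumb screw or the vial on the deck is disturbed (distance of any of screw_left, screw_right, vial from where it was at the start of the episode above 0.015 m or angle between any of screw_left, screw_right, vial's own z axis and vertical above 0.5 rad).
It fails at once if a bottle, the beaker or the flask on the bench is disturbed (distance of any of dispenser_yellow, dispenser_slim, beaker, flask from where it was at the start of the episode above 0.02 m or angle between any of dispenser_yellow, dispenser_slim, beaker, flask's own z axis and vertical above 0.5 rad).
It also fails if it takes over 58 s, if anything falls off the work surface, if the arm or the gripper's body presses on something with over 40 N, if the wrist force passes 120 N, or if a joint passes its speed limit or range.

### The arm

A 7-joint arm with a two-finger parallel gripper is mounted at the origin on the work surface. World frame = base frame: x ahead of the robot, y to its left, z up, the work surface at z = 0. Lengths are in m, angles in rad, forces in N, time in s.
With the tool pointing down it reaches from about 0.4 to 0.85 m from the base axis. Payload 10.4 kg.
Tool frame: the origin (TCP) lies on the centre line of the jaws, within the pads' length; the fingertips stand 8 mm ahead of it and the grasp point (between the pads) lies 11 mm behind it (r.finger_overhang is the distance from the TCP to the fingertips, in m); z points along the fingers, y is the line along which they close (so a half turn about z gives the same grasp; the last joint's range is limited). The gripper opens to 87 mm and grips with 3 to 60 N. Pads are 19 mm wide; open, the fingers measure 117 mm over their backs; the gripper's body (75 mm by 190 mm) begins 51 mm behind the grasp point.
Start: joints at [-1.212, 0.332, -0.065, 1.46, 0.022, 1.35, -0.088], TCP at [0.233, 0.58, 0.195] pointing down, gripper open.
Joint ranges: [-2.6, 2.6], [-0.5, 2.12], [-1.47, 1.34], [0.16, 2.42], [-1.27, 4.41], [0.06, 2.06], [-2.6, 2.6]. Speed limits (rad/s): [2.22, 2.22, 2.79, 2.79, 3.14, 3.14, 3.14].

### API

Orientations are given as a unit quaternion [x, y, z, w].
In Python, from bench import r, vision gives the robot as it stands.
- The arm moves only by the tool drive_tool, never from a script. Its argument "series" is a list of rows, each a list of 2 entries, a list of its own where there are three numbers: the shift along the world's x, y, z in cm, then the turn about the world's z in degrees. A call has exactly 10 rows; each row shifts and turns the commanded pose from where the row before left it; what a row does not reach is not made up. A row lasts 1/8 s, in which the tool goes at most 62.5 mm and 10.7 degrees, less where a joint would pass 70% of its speed; a pose out of reach is approached as far as the arm can. A call with a gripper value outside its range is refused whole. "hand" is the closure, from 0 (fully open) to 1 (shut), set as the call begins (left out, the last holds). The fingers move at their own pace and stop on an object; "newtons" is the grip in N (left out, the last holds). Time passes only in rows, so rows that do not move let the fingers close, or fill a call up. It gives the time, the measured TCP pose, the force, the opening and the grip force at its end, in the units of the state.
- r.read_state(): the state, without advancing time (a new reading comes with each control period).
- vision.camera(name): name is "scene" or "side" or "wrist"; returns a dict with "color" (480x640x3 uint8, red, green, blue), "intrinsics" (3x3 intrinsics, pixels), "k1" (the pictures are not rectified: a ray, as slopes to the right and down, at radius r is drawn at 1 + k1 r^2 times it, then the intrinsics apply), "R" (3x3) and "t" (3): a world point X has camera coordinates R X + t; the wrist camera has in their place "mount" (4x4, takes a point from camera to tool coordinates, whose origin is the TCP and whose axes are the flange's). Camera axes: x right, y down, z forward; pixel columns grow to the right and rows downward; lengths in m; the calibration is good to about 2 mm. A picture is of the moment at which its call begins: read the wrist's pose just before it. There is no depth.
- r.close_job(): hands the job in; it is judged then, once.
The state is a dict: "time": time; "joint_positions": joint angles; "joint_vel": joint speeds; "joint_torque": joint torques, N m; "ee_pos": TCP position; "eef_rot": TCP orientation; "ft_force": force on the tool from outside, world axes, zero at the start; "torque": the same for the moment, N m; "width": finger opening in m; "grip_force": force on a finger pad.
Only numpy, scipy, OpenCV 4.12 (cv2) and the standard library are available. Lean on these libraries where they do the work, as an engineer would, in place of code of your own. Each camera call takes 0.05 s, during which the arm holds its last target. There are 200 camera calls.

## Working session

There is one attempt and no reset: what is moved stays moved. The work goes in short steps, Python scripts to look and compute and a tool call to move; the robot and the scene stay as the last step left them, time stands still between calls to the robot, and variables do not carry over. Pictures are saved under pics/ and viewed, at most 10 in all, crops included, and the job is handed in when it is done.

Besides the shell and the picture viewer there is one more tool, called by a JSON object that holds its "method" and its "body". drive_tool: Moves the arm, as the interface text tells. Its arguments: {"type":"object","properties":{"series":{"type":"array"},"hand":{"type":"number"},"newtons":{"type":"number"}},"required":["series"]}

```bash
mkdir -p pics; cat > h.py <<'E'
import numpy as np, cv2
from bench import r, vision
def snap(cam,name):
    c=vision.camera(cam); cv2.imwrite(f'pics/{name}.png',c['color'][:,:,::-1]); 
    np.save(f'pics/{name}.npy',c,allow_pickle=True); return c
def rays(c,uv):
    K=np.array(c['intrinsics']); d=np.array([c['k1'],0,0,0,0.])
    # drawn = ray*(1+k1 r^2) : OpenCV model
    n=cv2.undistortPoints(np.array(uv,float).reshape(-1,1,2),K,d).reshape(-1,2)
    return np.c_[n,np.ones(len(n))]
def onplane(c,uv,z,R=None,t=None):
    R=np.array(c['R']) if R is None else R; t=np.array(c['t']) if t is None else t
    D=rays(c,uv)@R; o=-R.T@t
    z=np.broadcast_to(z,len(D)); s=(z-o[2])/D[:,2]
    return o+s[:,None]*D
def proj(c,X):
    X=np.array(X,float).reshape(-1,3)
    K=np.array(c['intrinsics']);d=np.array([c['k1'],0,0,0,0.])
    return cv2.projectPoints(X,cv2.Rodrigues(np.array(c['R']))[0],np.array(c['t'],float),K,d)[0].reshape(-1,2)
def load(n): return np.load(f'pics/{n}.npy',allow_pickle=True).item()
E
python3 - <<'E'
from h import *
a=snap('scene','s0'); b=snap('side','d0')
for c in (a,b): print(-np.array(c['R']).T@c['t'], c['intrinsics'][0][0],c['k1'])
E
```

```text
[ 1.36504969 -0.12868888  0.63304543] 452.73354938987524 -0.05090519838549574
[ 0.21976269 -1.21481115  0.88570363] 582.757225079079 -0.12949583343939358
```

View pics/s0.png

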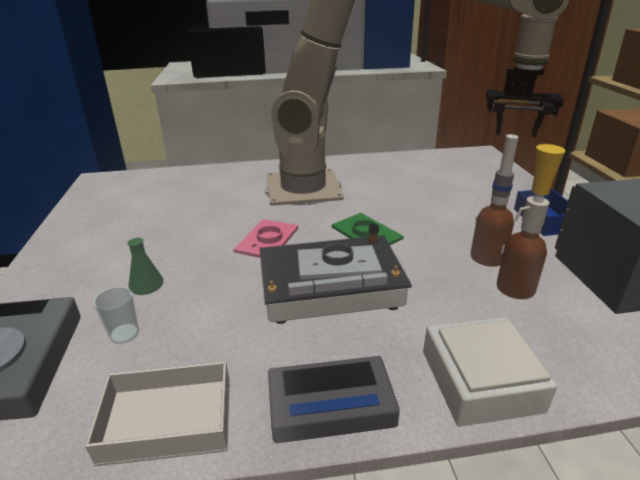

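View pics/d0.png

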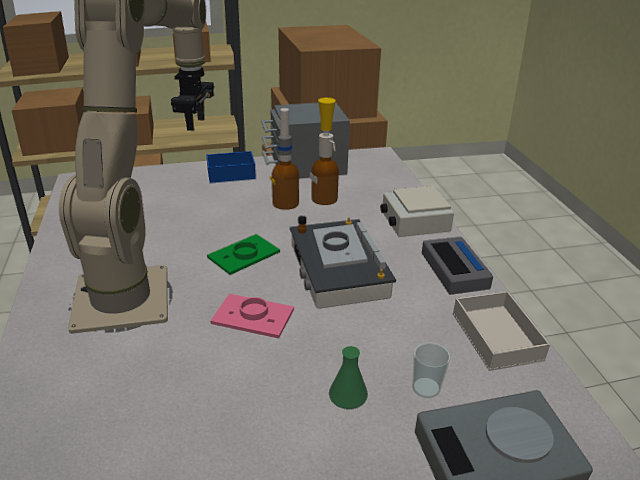

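The scene camera looks back at the robot. The shaker deck has corners near (262,248), (392,240), (406,290) and (266,296), and the lip runs from (289,287) to (386,279). The two bottles are at (492,235) and (520,265). In the side view the deck is around (340,260) and the bottles are at (285,185) and (325,180).

```bash
python3 - <<'E'
from h import *
a=load('s0');b=load('d0')
np.set_printoptions(precision=3,suppress=True)
print('deck scene',onplane(a,[(262,248),(392,240),(406,290),(266,296)],.07))
print('deck side',onplane(b,[(290,224),(359,218),(394,280),(312,293)],.07))
print('bottles scene',onplane(a,[(489,263),(518,295),(145,291),(123,340)],0.0))
print('bottles side',onplane(b,[(285,206),(325,202),(349,403),(427,393)],0.0))
print('vial',onplane(a,[(374,240)],.07),onplane(b,[(302,232)],.07))
# enlarged crops
I=cv2.imread('pics/s0.png')[225:315,250:415]; J=cv2.imread('pics/d0.png')[210:300,285:400]
cv2.imwrite('pics/c0.png',np.vstack([cv2.resize(I,(550,300),interpolation=cv2.INTER_CUBIC),cv2.resize(J,(550,300),interpolation=cv2.INTER_CUBIC)]))
s=r.read_state();print(s['ee_pos'],s['eef_rot']);w=vision.camera('wrist');print(w['mount'],w['intrinsics'],w['k1'])
E
```

```text
deck scene [[ 0.47  -0.144  0.07 ]
 [ 0.485  0.162  0.07 ]
 [ 0.675  0.137  0.07 ]
 [ 0.649 -0.142  0.07 ]]
deck side [[ 0.459  0.157  0.07 ]
 [ 0.656  0.152  0.07 ]
 [ 0.656 -0.153  0.07 ]
 [ 0.453 -0.164  0.07 ]]
bottles scene [[ 0.519  0.403  0.   ]
 [ 0.647  0.409  0.   ]
 [ 0.5   -0.419 -0.   ]
 [ 0.658 -0.434  0.   ]]
bottles side [[ 0.484  0.388  0.   ]
 [ 0.615  0.39   0.   ]
 [ 0.469 -0.446  0.   ]
 [ 0.633 -0.454  0.   ]]
vial [[0.478 0.12  0.07 ]] [[0.483 0.108 0.07 ]]
[0.233 0.58  0.195] [ 0.19   0.982 -0.001 -0.   ]
[[ 0.001 -0.96  -0.28   0.076]
 [ 1.     0.001 -0.    -0.   ]
 [ 0.    -0.28   0.96  -0.19 ]
 [ 0.     0.     0.     1.   ]] [[364.497   0.    316.909]
 [  0.    364.497 245.101]
 [  0.      0.      1.   ]] -0.06308708802966986
```

View pics/c0.png

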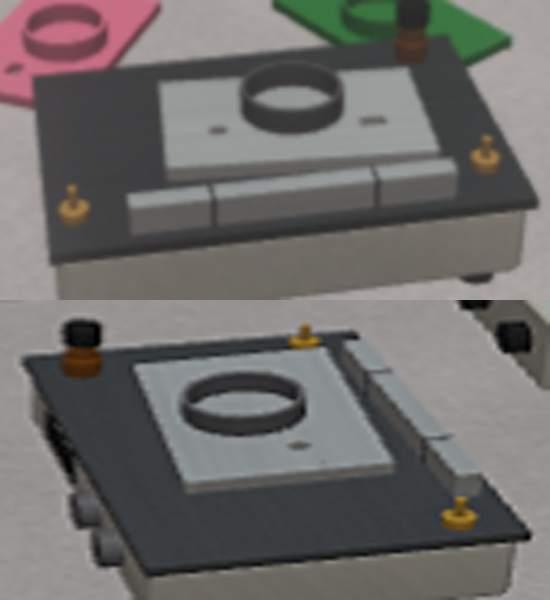

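The crop shows the plate about 20 mm left of its seat and turned a little. The vial stands at the front left. I'll move to a viewpoint in front of the shaker.

{"method": "drive_tool", "body": {"series": [[[1.2, -4.0, 0.8], 2.2], [[1.2, -4.0, 0.8], 2.2], [[1.2, -4.0, 0.8], 2.2], [[1.2, -4.0, 0.8], 2.2], [[1.2, -4.0, 0.8], 2.2], [[1.2, -4.0, 0.8], 2.2], [[1.2, -4.0, 0.8], 2.2], [[1.2, -4.0, 0.8], 2.2], [[1.2, -4.0, 0.8], 2.2], [[1.2, -4.0, 0.8], 2.2]], "hand": 0}}

```text
time: 1.4
ee_pos: [0.353, 0.1786, 0.2755]
eef_rot: [-0.002, 1.0, 0.0, -0.0]
ft_force: [0.4, 0.1, -0.2]
width: 0.087
grip_force: 0.0
```

{"method": "drive_tool", "body": {"series": [[[1.3, -3.6, -0.5], 0], [[1.3, -3.6, -0.5], 0], [[1.3, -3.6, -0.5], 0], [[1.3, -3.6, -0.5], 0], [[1.3, -3.6, -0.5], 0], [[0, 0, 0], 0], [[0, 0, 0], 0], [[0, 0, 0], 0], [[0, 0, 0], 0], [[0, 0, 0], 0]]}}

```text
time: 2.65
ee_pos: [0.4178, 0.0003, 0.2503]
eef_rot: [-0.001, 1.0, 0.0, 0.0]
ft_force: [0.3, -0.5, -0.3]
width: 0.0871
grip_force: 0.0
```

```bash
cat >> h.py <<'E'
from scipy.spatial.transform import Rotation as Rn
def wrist(name):
    s=r.read_state(); c=vision.camera('wrist')
    T=np.eye(4);T[:3,:3]=Rn.from_quat(s['eef_rot']).as_matrix();T[:3,3]=s['ee_pos']
    W=T@np.array(c['mount']); c['R']=W[:3,:3].T; c['t']=-W[:3,:3].T@W[:3,3]
    cv2.imwrite(f'pics/{name}.png',c['color'][:,:,::-1]); np.save(f'pics/{name}.npy',c,allow_pickle=True)
    print(s['time'],s['ee_pos'],s['eef_rot'],s['ft_force']); return c
E
python3 -c "
from h import *
wrist('w0')"
```

```text
2.65 [4.17797390e-01 3.45397154e-04 2.50300015e-01] [-1.41922408e-03  9.99998991e-01  5.46127790e-05  1.46636447e-05] [ 0.32864033 -0.51797062 -0.2882143 ]
```

View pics/w0.png

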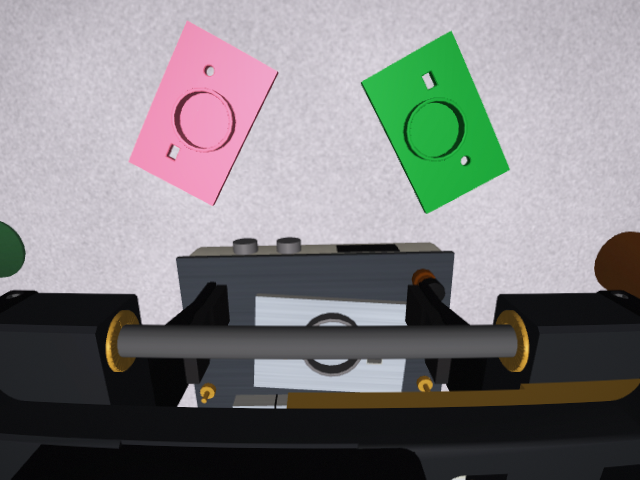

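The wrist view shows the deck at (180..450, 250..400), the plate at (255..410, 297..392) and the vial at (425,280). The gripper hides the lip, so I'll move further over the deck.

{"method": "drive_tool", "body": {"series": [[[3.6, 0, 0], 0], [[3.6, 0, 0], 0], [[3.6, 0, 0], 0], [[3.6, 0, 0], 0], [[3.6, 0, 0], 0], [[0, 0, 0], 0], [[0, 0, 0], 0], [[0, 0, 0], 0], [[0, 0, 0], 0], [[0, 0, 0], 0]]}}

```text
time: 3.95
ee_pos: [0.5977, 0.0002, 0.2506]
eef_rot: [-0.001, 1.0, 0.0, 0.0]
ft_force: [-0.4, -0.3, 0.1]
width: 0.087
grip_force: 0.0
```

```bash
python3 -c "
from h import *
wrist('w1')"
```

```text
3.95 [5.97668407e-01 1.55061090e-04 2.50636703e-01] [-1.16345130e-03  9.99999223e-01  3.62781432e-04  2.60416116e-04] [-0.37700865 -0.26595248  0.05892219]
```

View pics/w1.png

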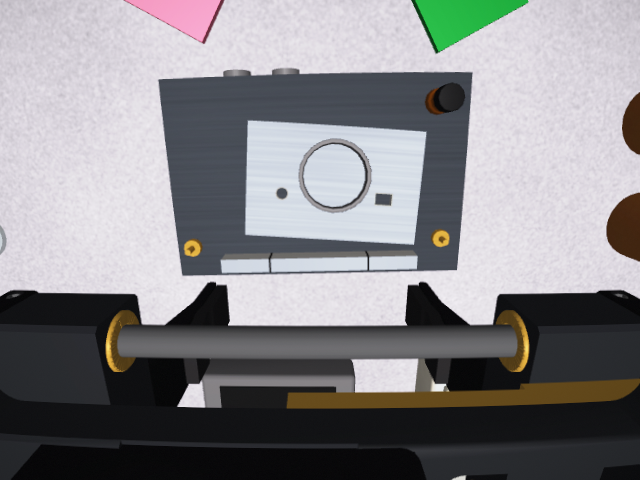

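The whole deck is visible. The plate is the light quad (247,121), (426,131), (415,244), (245,235), with its round hole at (282,193), slot at (383,199) and collar at (335,175). The lip marks are at (270,262) and (368,260), and the vial cap is at (450,97).

```bash
cat >> h.py <<'E'
def shaker(c):
    h=cv2.cvtColor(c['color'],cv2.COLOR_RGB2GRAY)
    m=((h<110)&(h>45)).astype(np.uint8); m[285:]=0
    # deck outer outline
    m=cv2.morphologyEx(m,cv2.MORPH_OPEN,np.ones((5,5)))
    cs=cv2.findContours(m,0,2)[0]; k=max(cs,key=cv2.contourArea); hull=cv2.convexHull(k)
    P=cv2.approxPolyDP(hull,12,True).reshape(-1,2); return P
def plate(c,box):
    x0,y0,x1,y1=box; g=cv2.cvtColor(c['color'],cv2.COLOR_RGB2GRAY)
    m=np.zeros_like(g); m[y0:y1,x0:x1]=(g[y0:y1,x0:x1]>150)*255
    k=max(cv2.findContours(m,0,2)[0],key=cv2.contourArea); hull=cv2.convexHull(k)
    Q=cv2.minAreaRect(k); A=cv2.approxPolyDP(hull,8,True).reshape(-1,2)
    H=cv2.convexHull(k).reshape(-1,2)
    k=k.reshape(-1,2).astype(float)
    # refine: line fit per side, using contour points away from corners
    L=[]
    for i in range(len(A)):
        p,q=A[i].astype(float),A[(i+1)%len(A)].astype(float); u=(q-p)/np.linalg.norm(q-p); n=np.array([-u[1],u[0]])
        s=(k-p)@u; d=(k-p)@n; sel=(abs(d)<4)&(s>10)&(s<np.linalg.norm(q-p)-10)
        v=cv2.fitLine(k[sel].astype(np.float32),cv2.DIST_HUBER,0,.01,.01).ravel(); L.append(np.cross([v[2],v[3],1],[v[2]+v[0],v[3]+v[1],1]))
    C=[np.cross(L[i-1],L[i]) for i in range(len(A))]
    return np.array([c_[:2]/c_[2] for c_ in C])
E
python3 - <<'E'
from h import *
np.set_printoptions(precision=4,suppress=True)
c=load('w1'); P=shaker(c); print(P); print(onplane(c,P,.07))
A=plate(c,(225,100,435,250)); print(A)
zz=np.where(A[:,1]<180,.080,.0875); W=onplane(c,A,zz);print(W)
cen=W.mean(0); print('centre',cen)
for i in range(4): d=W[(i+1)%4]-W[i]; print(np.linalg.norm(d),np.degrees(np.arctan2(d[1],d[0])))
print('marks',onplane(c,[(270.5,255),(368,253.5)],.09), onplane(c,[(221,256),(417,252)],.09),'holes',onplane(c,[(282,193),(383,199)],.085))
E
```

```text
[[159  80]
 [471  73]
 [456 269]
 [183 274]]
[[ 0.4654 -0.152   0.07  ]
 [ 0.4583  0.1459  0.07  ]
 [ 0.6562  0.1513  0.07  ]
 [ 0.6629 -0.1468  0.07  ]]
[[247.9958 119.8158]
 [426.2337 131.6698]
 [412.9376 244.0227]
 [244.8602 233.4302]]
[[ 0.5035 -0.0658  0.08  ]
 [ 0.5135  0.1037  0.08  ]
 [ 0.623   0.0968  0.0875]
 [ 0.6125 -0.0726  0.0875]]
centre [0.5631 0.0155 0.0837]
0.16978892514137053 86.63520541180164
0.10998164282451862 -3.5878508940628406
0.16972242842770877 -93.56303144393779
0.10939555973962813 176.44639169878707
marks [[ 0.6343 -0.0473  0.09  ]
 [ 0.6324  0.0512  0.09  ]] [[ 0.6355 -0.0977  0.09  ]
 [ 0.6307  0.1009  0.09  ]] holes [[ 0.5723 -0.0347  0.085 ]
 [ 0.5778  0.0644  0.085 ]]
```

Shaker yaw is +1.4°, and the seat is at about (0.579, 0.000). The plate origin is at about (0.564, 0.0155) with yaw -3.6°, so it is turned -5° relative to the shaker. I'll lower the open fingers in front of the plate's front edge, parallel to the lip, and push it square against the lip.

{"method": "drive_tool", "body": {"series": [[[-4.1, 0.4, 0], 0.4], [[-4.1, 0.4, 0], 0.4], [[-4.1, 0.4, 0], 0.5], [[0, 0, -4], 0], [[0, 0, -4], 0], [[0, 0, -4], 0], [[0, 0, -3], 0], [[0, 0, -1.8], 0], [[0, 0, 0], 0], [[0, 0, 0], 0]]}}

```text
time: 5.25
ee_pos: [0.4754, 0.0121, 0.0832]
eef_rot: [-0.012, 1.0, 0.0, 0.001]
ft_force: [-0.6, 0.8, 0.2]
width: 0.0867
grip_force: 0.0
```

{"method": "drive_tool", "body": {"series": [[[0.3, 0, 0], 0], [[0.3, 0, 0], 0], [[0.3, 0, 0], 0], [[0.3, 0, 0], 0], [[0.3, 0, 0], 0], [[0.3, 0, 0], 0], [[0.3, 0, 0], 0], [[0.3, 0, 0], 0], [[0.3, 0, 0], 0], [[0, 0, 0], 0]]}}

```text
time: 6.5
ee_pos: [0.502, 0.012, 0.0823]
eef_rot: [-0.012, 1.0, -0.0, -0.0]
ft_force: [0.0, -1.1, 0.1]
width: 0.0868
grip_force: 0.0
```

{"method": "drive_tool", "body": {"series": [[[0.2, 0, 0], 0], [[0.2, 0, 0], 0], [[0.2, 0, 0], 0], [[0.2, 0, 0], 0], [[0.2, 0, 0], 0], [[0.1, 0, 0], 0], [[0.1, 0, 0], 0], [[0, 0, 0], 0], [[0, 0, 0], 0], [[0, 0, 0], 0]]}}

```text
time: 7.75
ee_pos: [0.5138, 0.012, 0.0823]
eef_rot: [-0.012, 1.0, 0.0, -0.0]
ft_force: [0.5, 0.1, 0.4]
width: 0.0874
grip_force: 0.0
```

```bash
python3 -c "
from h import *
wrist('w2');a=snap('scene','s2')
I=cv2.imread('pics/w2.png')[150:400,150:500]; J=cv2.imread('pics/s2.png')[215:325,245:420]
cv2.imwrite('pics/c2.png',np.vstack([cv2.resize(I,(420,300)),cv2.resize(J,(420,264),interpolation=cv2.INTER_CUBIC)]))"
```

```text
7.75 [0.51380997 0.01204879 0.08227965] [-1.24326445e-02  9.99922708e-01  7.79115821e-05 -2.06713510e-05] [0.52440667 0.11486607 0.43731298]
```

View pics/c2.png

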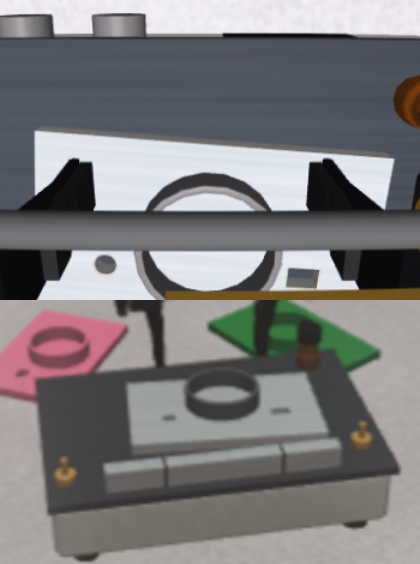

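The plate still looks turned, and the fingers appear close to its front edge, seen in front of it in the scene view. I'll check this numerically.

```bash
python3 - <<'E'
from h import *
np.set_printoptions(precision=4,suppress=True)
a=load('s2');c=load('w2')
print(onplane(a,[(311.7,243),(355,238)],.0745),proj(a,[(.5138,-.04,.0745),(.5138,.063,.0745),(.5138,-.04,.1),(.5138,.063,.1)]))
# plate front corners in wrist view
s=350/420;u=[(150+36*s,150+131*250/300),(150+392*s,150+157*250/300)]
print(u,onplane(c,u,.08), onplane(load('w1'),[(248,120),(426,131)],.08), r.finger_overhang)
# predicted finger tips in wrist view
print(proj(c,[(.5138+.0095,.012-.0435,.0745),(.5138+.0095,.012+.0435,.0745),(.5138-.0095,.012-.0435,.0745)]))
cv2.imwrite('pics/c3.png',cv2.imread('pics/w2.png')[200:400,130:520].repeat(2,0).repeat(2,1)[:600,:800])
E
```

```text
[[ 0.4742 -0.0283  0.0745]
 [ 0.4688  0.0757  0.0745]] [[308.7907 252.6076]
 [353.6265 248.5901]
 [308.4871 243.0128]
 [353.9006 239.0497]]
[(180.0, 259.1666666666667), (476.6666666666667, 280.83333333333337)] [[ 0.5038 -0.0656  0.08  ]
 [ 0.5126  0.1029  0.08  ]] [[ 0.5037 -0.0658  0.08  ]
 [ 0.5129  0.1034  0.08  ]] 0.008
[[243.4718 289.1931]
 [391.3277 292.7009]
 [242.3826 258.4903]]
```

View pics/c3.png

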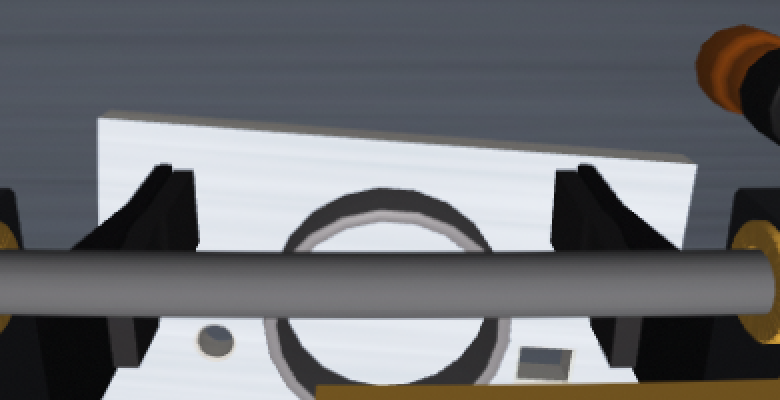

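The plate has not moved. The tips at full opening stand near z = 0.10, about 25 mm higher than nominal, because they retract as the gripper opens, so they passed over the plate. I'll back off, raise the arm, half-close the fingers and measure the real tip height.

{"method": "drive_tool", "body": {"series": [[[-2, 0, 0], 0], [[-1.9, 0, 0], 0], [[0, 0, 3], 0], [[0, 0, 0], 0], [[0, 0, 0], 0], [[0, 0, 0], 0], [[0, 0, 0], 0], [[0, 0, 0], 0], [[0, 0, 0], 0], [[0, 0, 0], 0]]}}

```text
time: 9.1
ee_pos: [0.4749, 0.012, 0.1123]
eef_rot: [-0.012, 1.0, 0.0, -0.0]
ft_force: [0.4, 0.0, 0.4]
width: 0.0875
grip_force: 0.0
```

{"method": "drive_tool", "body": {"series": [[[0, 0, 0], 0], [[0, 0, 0], 0], [[0, 0, 0], 0], [[0, 0, 0], 0], [[0, 0, 0], 0], [[0, 0, 0], 0], [[0, 0, 0], 0], [[0, 0, 0], 0], [[0, 0, 0], 0], [[0, 0, 0], 0]], "hand": 0.55}}

```text
time: 10.35
ee_pos: [0.4749, 0.012, 0.1123]
eef_rot: [-0.012, 1.0, 0.0, -0.0]
ft_force: [0.2, 0.0, -0.1]
width: 0.0395
grip_force: 0.0
```

```bash
python3 -c "
from h import *
c=wrist('w3');a=snap('scene','s3')
p=np.array(r.read_state()['ee_pos'])
for dz in (-.02,-.01,0,.01,.02): print(dz,proj(a,[p+[0,-.03,dz],p+[0,.03,dz]]).round(1).tolist())
I=cv2.imread('pics/w3.png')[150:400,150:500]; J=cv2.imread('pics/s3.png')[190:290,270:410]
cv2.imwrite('pics/c4.png',np.vstack([cv2.resize(I,(350,200)),cv2.resize(J,None,fx=4,fy=4,interpolation=cv2.INTER_CUBIC)[:,:350*1] if 0 else cv2.resize(J,(350,250))]) if 0 else cv2.resize(J,None,fx=5,fy=5,interpolation=cv2.INTER_CUBIC))"
```

```text
10.35 [0.47486206 0.01204147 0.11227608] [-1.24378468e-02  9.99922646e-01  3.96438362e-05 -4.72058786e-06] [ 0.15656183  0.03784913 -0.05706854]
-0.02 [[316.0, 236.2], [341.5, 234.0]]
-0.01 [[315.9, 232.5], [341.6, 230.3]]
0 [[315.8, 228.8], [341.6, 226.6]]
0.01 [[315.8, 225.0], [341.7, 222.8]]
0.02 [[315.7, 221.1], [341.7, 219.0]]
```

View pics/c4.png

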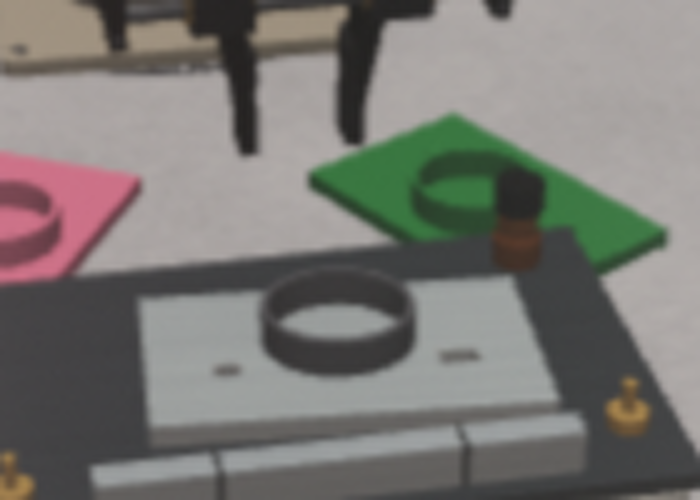

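The half-closed tips are at scene pixels (319.6,220.6) and (340,218.4). That puts them about 20 mm behind the reported TCP rather than 8 mm ahead. I'll shift right, to keep the gripper body clear of the vial, and descend carefully with the force reading.

{"method": "drive_tool", "body": {"series": [[[0, -2.2, 0], 0], [[0, 0, -1.5], 0], [[0, 0, -1.5], 0], [[0, 0, -0.2], 0], [[0, 0, -0.2], 0], [[0, 0, -0.2], 0], [[0, 0, -0.2], 0], [[0, 0, -0.2], 0], [[0, 0, 0], 0], [[0, 0, 0], 0]]}}

```text
time: 11.7
ee_pos: [0.4749, -0.01, 0.0723]
eef_rot: [-0.012, 1.0, 0.0, 0.0]
ft_force: [-0.6, -0.2, 0.4]
width: 0.0392
grip_force: 0.0
```

```bash
python3 - <<'E'
from h import *
c=wrist('w4');a=snap('scene','s4'); b=snap('side','d4')
p=np.array(r.read_state()['ee_pos'])
for n,cam in (('s',a),('d',b)):
    for y in (-.029,.029):
        q=proj(cam,[p+[0,y,0]])[0]
        g=cv2.cvtColor(cam['color'],cv2.COLOR_RGB2GRAY); x0,y0=q.astype(int)
        print(n,q.round(1)); print(g[y0-16:y0+12:2,x0-10:x0+12:2])
    print([proj(cam,[p+[0,0,d]])[0].round(1).tolist() for d in (0,.01,.02)])
g=cv2.cvtColor(c['color'],cv2.COLOR_RGB2GRAY)
print([(y,np.flatnonzero(g[y,200:430]<40)[[0,-1]]+200) for y in range(262,320,4) if (g[y,200:430]<40).any()])
E
```

```text
11.7 [ 0.47490363 -0.00996162  0.07232731] [-1.24426805e-02  9.99922585e-01  5.11094590e-05  2.97542712e-05] [-0.59412953 -0.16592404  0.38034994]
s [307.2 244.3]
[[ 90 163 165 162 163  90  36  60 159 164 164]
 [145 165 164 165 163  92  35  55 160 164 167]
 [164 165 164 164 163 114  36  51 160 165 165]
 [165 166 165 166 162 128  40  53 161 165 167]
 [166 165 165 167 165 161  60  66 161 162 165]
 [164 165 165 165 166 166 152 162 164 164 165]
 [164 168 168 166 164 164 166 165 164 163 162]
 [162 163 160 159 151 134 126 116 107 100  88]
 [ 89  84  75  69  66  65  65  64  63  63  63]
 [ 65  65  63  64  63  64  63  63  62  62  62]
 [ 66  68  68  70  73  74  75  86  95 101 102]
 [ 93 143 144 149 152 154 155 154 153 153 154]
 [ 94 156 158 159 158 158 158 157 157 156 155]
 [ 83 156 158 157 158 157 158 157 157 156 156]]
s [331.8 242.2]
[[168 169 170 131  40  35  48  79  92  93  93]
 [166 169 170 133  41  35  62  61  66  86  92]
 [167 167 166 129  40  35 125 151  85  58  73]
 [165 166 167 153  49  36 123 168 162 122  64]
 [163 165 167 163  82  52 127 166 169 166 153]
 [166 166 165 165 163 160 1
[... 1405 characters left out ...]
  19  14  51]
 [ 19  57  59  60  62  57  16  15  16  17  58]
 [ 14  38  60  59  61  55  12  17  16  14  60]
 [ 15  39  59  59  60  55  15  16  17  14  59]
 [ 17  13  46  60  60  56  11  16  13  12  59]
 [ 78   9  56  59  61  62  41  54  58  60  63]
 [126  12  18  53  61  60  62  59  60  60  59]
 [157  56  11  40  62  59  61  60  60  61  61]
 [152  95   3  62  56  60  60  61  59  60  61]]
[[307.8, 255.2], [307.9, 251.9], [307.9, 248.6]]
[(282, array([260, 374])), (286, array([256, 378])), (290, array([255, 379])), (294, array([253, 381])), (298, array([200, 429])), (302, array([200, 429])), (306, array([200, 429])), (310, array([200, 429])), (314, array([200, 429])), (318, array([200, 429]))]
```

Both views put the tips at about TCP + 21 mm, so z is near 0.094. I'll descend further with force checks.

{"method": "drive_tool", "body": {"series": [[[0, 0, -0.3], 0], [[0, 0, -0.3], 0], [[0, 0, -0.3], 0], [[0, 0, -0.3], 0], [[0, 0, -0.2], 0], [[0, 0, 0], 0], [[0, 0, 0], 0], [[0, 0, 0], 0], [[0, 0, 0], 0], [[0, 0, 0], 0]]}}

```text
time: 13.1
ee_pos: [0.4749, -0.01, 0.0583]
eef_rot: [-0.012, 1.0, 0.0, -0.0]
ft_force: [-0.3, 0.3, 0.2]
width: 0.0389
grip_force: 0.0
```

{"method": "drive_tool", "body": {"series": [[[0, 0, -0.1], 0], [[0, 0, -0.1], 0], [[0, 0, -0.1], 0], [[0, 0, -0.1], 0], [[0, 0, 0], 0], [[0, 0, 0], 0], [[0, 0, 0], 0], [[0, 0, 0], 0], [[0, 0, 0], 0], [[0, 0, 0], 0]]}}

```text
time: 14.35
ee_pos: [0.4749, -0.0099, 0.0543]
eef_rot: [-0.012, 1.0, 0.0, -0.0]
ft_force: [0.1, 0.4, -0.6]
width: 0.0389
grip_force: 0.0
```

```bash
python3 - <<'E'
from h import *
a=snap('scene','s5'); p=np.array(r.read_state()['ee_pos']); print(p,r.read_state()['ft_force'])
g=cv2.cvtColor(a['color'],cv2.COLOR_RGB2GRAY)
for y in (-.029,.029):
    x0,y0=proj(a,[p+[0,y,0]])[0].astype(int); print(x0,y0); print(g[y0-16:y0+6,x0-6:x0+10:2])
print(proj(a,[p+[0,y,d] for y in (-.029,.029) for d in (.018,.021,.024)]).round(1))
E
```

```text
[ 0.47486676 -0.00998704  0.05429063] [-1.37133317 -0.19966866 -0.05898088]
307 250
[[165 165 163 113  34  54 161 164]
 [164 166 164 114  34  52 160 161]
 [165 167 165 115  34  51 160 162]
 [165 166 164 116  34  52 160 164]
 [165 165 166 116  34  50 159 164]
 [165 166 165 123  37  48 150 164]
 [167 166 164 128  39  45 145 164]
 [166 164 163 145  45  45 140 152]
 [160 158 150 129  47  40  93 100]
 [116 105 100  86  44  44  62  66]
 [ 75  68  67  64  53  56  61  62]
 [ 64  64  63  62  61  62  62  62]
 [ 63  63  63  62  62  62  61  61]
 [ 62  63  62  62  62  64  65  66]
 [ 68  69  72  74  74  85  94 100]
 [103 117 127 134 134 136 139 141]
 [144 149 151 154 154 154 153 154]
 [156 156 156 156 156 157 156 156]
 [158 158 158 158 158 157 156 156]
 [157 157 157 157 157 157 156 155]
 [158 157 158 158 158 158 157 156]
 [158 157 157 157 157 157 156 156]]
331 248
[[167 130  38  35  91 166 162 122]
 [168 130  39  36 114 167 168 156]
 [167 130  39  34 120 164 169 166]
 [166 128  39  36 120 164 167 167]
 [164 129  39  34 121 165 165 166]
 [165 129  39  34 122 166 165 166]
 [165 139  43  34 123 166 163 161]
 [163 151  52  35 117 144 129 127]
 [150 131  53  35  79  94  82  81]
 [ 99  85  53  41  55  64  63  63]
 [ 65  63  59  56  59  62  63  64]
 [ 62  62  63  65  68  72  73  73]
 [ 62  63  70  74  65  64  63  64]
 [ 65  73  68  63  58  58  57  57]
 [ 74  66  58  56  57  57  57  56]
 [ 68  56  54  55  56  56  57  56]
 [ 56  53  54  55  56  56  57  56]
 [ 51  52  54  56  56  56  58  57]
 [ 50  53  55  60  65  69  80  74]
 [ 50  54  65  94 121 130 133 132]
 [ 53  68 114 139 148 153 154 154]
 [ 62 115 147 154 154 155 155 156]]
[[307.2 244.3]
 [307.2 243.2]
 [307.2 242.2]
 [331.8 242.2]
 [331.8 241.1]
 [331.8 240. ]]
```

The tip is at about z = 0.073, touching nothing. Now I'll push.

{"method": "drive_tool", "body": {"series": [[[0.4, 0, 0], 0], [[0.4, 0, 0], 0], [[0.4, 0, 0], 0], [[0.4, 0, 0], 0], [[0.4, 0, 0], 0], [[0.3, 0, 0], 0], [[0.3, 0, 0], 0], [[0.3, 0, 0], 0], [[0.3, 0, 0], 0], [[0, 0, 0], 0]]}}

```text
time: 15.65
ee_pos: [0.507, -0.01, 0.0543]
eef_rot: [-0.012, 1.0, -0.0, 0.0]
ft_force: [-0.1, 0.5, 0.2]
width: 0.0388
grip_force: 0.0
```

```bash
cat >> h.py <<'E'
def scenemeas(name):
    a=snap('scene',name); g=cv2.cvtColor(a['color'],cv2.COLOR_RGB2GRAY)
    d=(g<65).astype(np.uint8); d[:235]=0; d[290:]=0; d[:,:290]=0; d[:,390:]=0
    k=[k for k in cv2.findContours(d,0,2)[0]]
    # bright small region plate: component touching (337+,268)
    m=((g>115)).astype(np.uint8); m[:235]=0
    n,l,st,ce=cv2.connectedComponentsWithStats(m,connectivity=4); 
    for i in range(1,n):
        if 250<st[i,0]<400 and 240<st[i,1]<300 and st[i,4]>60 and st[i,2]<140: print('comp',st[i],ce[i].round(1))
    s=r.read_state();print(s['ee_pos'].round(4) if hasattr(s['ee_pos'],'round') else s['ee_pos'],s['ft_force'])
    return a
E
python3 -c "
from h import *
scenemeas('s6'); c=wrist('w6')
g=cv2.cvtColor(c['color'],cv2.COLOR_RGB2GRAY)
# front edge: first bright row below deck per column
for x in (210,225,300,317,335,420,440,455):
    col=g[150:330,x].astype(int); i=np.flatnonzero((col[3:]>170)&(col[:-3]<170)); print(x,i[:3]+152, onplane(c,[(x,i[0]+152)],.08).round(4) if len(i) else '')
"
```

```text
comp [ 298  245   84   31 1509] [337.8 261.9]
comp [327 251  22   7 112] [337.3 253.9]
comp [362 273  25   6 114] [374.1 275.3]
comp [314 275  48  10 226] [338.1 279.5]
comp [288 281  25   7 110] [300.  283.8]
[ 0.5069 -0.01    0.0542] [-0.32253416 -0.06554243  0.20717659]
15.7 [ 0.50687093 -0.01003241  0.05423131] [-1.23929565e-02  9.99923202e-01 -2.04171087e-05 -6.05490448e-05] [-0.32253416 -0.06554243  0.20717659]
210 [291 292] [[ 0.5033 -0.0631  0.08  ]]
225 [292 293 294] [[ 0.5036 -0.0557  0.08  ]]
300 [298 299 300] [[ 0.5057 -0.019   0.08  ]]
317 [299 300 301] [[ 0.506  -0.0106  0.08  ]]
335 [301 302 303] [[ 0.5069 -0.0018  0.08  ]]
420 [] 
440 [] 
455 []
```

```bash
python3 -c "
from h import *
b=snap('side','d6')
I=cv2.imread('pics/w6.png')[230:400,180:460]; J=cv2.imread('pics/s6.png')[225:300,280:400]; K=b['color'][215:305,270:400,::-1]
L=[cv2.resize(I,(400,243)),cv2.resize(J,(400,250),interpolation=cv2.INTER_CUBIC)]
K=cv2.resize(K,(400,277),interpolation=cv2.INTER_CUBIC)
cv2.imwrite('pics/c6.png',np.hstack([np.vstack(L),np.vstack([K,np.zeros((216,400,3),np.uint8)])]))
p=np.array(r.read_state()['ee_pos'])
print(proj(b,[p+[x,y,.0195] for x in (-.0095,.0095) for y in (-.029,.029)]).round(1))
"
```

```text
[[319.  260.1]
 [314.  247.8]
 [326.4 259.2]
 [321.2 247. ]]
```

View pics/c6.png

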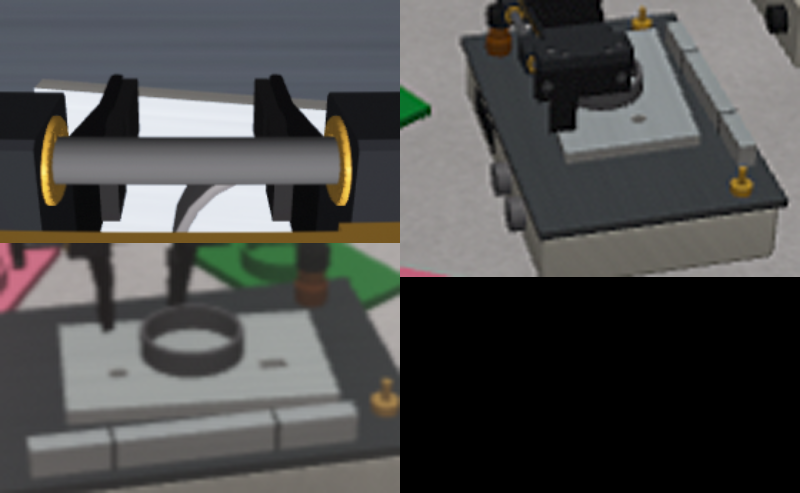

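The fingers still skim just above the plate: the tip is at scene (312,250.5) and side (322.6,257.2). I'll triangulate it.

```bash
python3 - <<'E'
from h import *
a=load('s6');b=load('d6'); p=np.array(r.read_state()['ee_pos'])
def tri(ua,ub):
    o=[];D=[]
    for c,u in((a,ua),(b,ub)):
        R=np.array(c['R']);d=rays(c,[u])[0]@R; D.append(d/np.linalg.norm(d)); o.append(-R.T@np.array(c['t']))
    s=np.linalg.lstsq(np.c_[D[0],-D[1]],o[1]-o[0],rcond=None)[0]; A=o[0]+s[0]*D[0];B=o[1]+s[1]*D[1]
    return (A+B)/2,np.linalg.norm(A-B)
x,e=tri((312.1,250.5),(322.6,257.2)); print(x,e,x-p)
E
```

```text
[ 0.50832748 -0.03164545  0.07597272] 0.0003647637457932216 [ 0.0015812  -0.02168872  0.02173209]
```

{"method": "drive_tool", "body": {"series": [[[-1.6, 0, 0], 0], [[-1.6, 0, 0], 0], [[0, 0, -0.1], 0], [[0, 0, -0.1], 0], [[0, 0, -0.1], 0], [[0, 0, 0], 0], [[0, 0, 0], 0], [[0, 0, 0], 0], [[0, 0, 0], 0], [[0, 0, 0], 0]]}}

```text
time: 17.05
ee_pos: [0.4749, -0.01, 0.0513]
eef_rot: [-0.012, 1.0, 0.0, -0.0]
ft_force: [0.2, 0.4, 0.2]
width: 0.0392
grip_force: 0.0
```

{"method": "drive_tool", "body": {"series": [[[0, 0, -0.1], 0], [[0, 0, -0.1], 0], [[0, 0, -0.1], 0], [[0, 0, 0], 0], [[0, 0, 0], 0], [[0, 0, 0], 0], [[0, 0, 0], 0], [[0, 0, 0], 0], [[0, 0, 0], 0], [[0, 0, 0], 0]]}}

```text
time: 18.3
ee_pos: [0.4749, -0.01, 0.0483]
eef_rot: [-0.012, 1.0, 0.0, 0.0]
ft_force: [0.4, -0.8, -0.1]
width: 0.0391
grip_force: 0.0
```

{"method": "drive_tool", "body": {"series": [[[0, 0, -0.1], 0], [[0, 0, 0], 0], [[0, 0, 0], 0], [[0, 0, 0], 0], [[0, 0, 0], 0], [[0, 0, 0], 0], [[0, 0, 0], 0], [[0, 0, 0], 0], [[0, 0, 0], 0], [[0, 0, 0], 0]]}}

```text
time: 19.55
ee_pos: [0.4748, -0.01, 0.0473]
eef_rot: [-0.012, 1.0, 0.0, -0.0]
ft_force: [-0.7, -0.6, -1.0]
width: 0.0393
grip_force: 0.0
```

With the TCP at 0.0473 the tip must be at about z = 0.073–0.074, against the plate's front edge. I'll push again.

{"method": "drive_tool", "body": {"series": [[[0.5, 0, 0], 0], [[0.5, 0, 0], 0], [[0.3, 0, 0], 0], [[0.3, 0, 0], 0], [[0.3, 0, 0], 0], [[0.3, 0, 0], 0], [[0.3, 0, 0], 0], [[0.3, 0, 0], 0], [[0.2, 0, 0], 0], [[0.2, 0, 0], 0]]}}

```text
time: 20.8
ee_pos: [0.5069, -0.0099, 0.0472]
eef_rot: [-0.013, 1.0, 0.0, -0.0]
ft_force: [-1.5, -0.4, -0.1]
width: 0.0391
grip_force: 1.1
```

```bash
python3 -c "
from h import *
c=wrist('w7')
g=cv2.cvtColor(c['color'],cv2.COLOR_RGB2GRAY)
for x in (180,195,210,300,317,335,440,455,470):
    col=g[150:330,x].astype(int); i=np.flatnonzero((col[3:]>170)&(col[:-3]<170)); print(x,i[:1]+152, onplane(c,[(x,i[0]+152)],.08).round(4) if len(i) else '')
"
```

```text
20.8 [ 0.50686851 -0.009859    0.04720921] [-1.25325883e-02  9.99921451e-01  8.45131177e-05 -1.37748557e-04] [-1.53642823 -0.43597794 -0.06192049]
180 [184] [[ 0.4505 -0.0711  0.08  ]]
195 [] 
210 [] 
300 [] 
317 [] 
335 [] 
440 [] 
455 [] 
470 []
```

{"method": "drive_tool", "body": {"series": [[[0.2, 0, 0], 0], [[0.2, 0, 0], 0], [[0.1, 0, 0], 0], [[0.1, 0, 0], 0], [[0.1, 0, 0], 0], [[0.1, 0, 0], 0], [[0.1, 0, 0], 0], [[0, 0, 0], 0], [[0, 0, 0], 0], [[0, 0, 0], 0]]}}

```text
time: 22.1
ee_pos: [0.5149, -0.0099, 0.0471]
eef_rot: [-0.012, 1.0, 0.0, -0.001]
ft_force: [-7.0, 1.1, 3.5]
width: 0.0391
grip_force: 3.5
```

```bash
cat >> h.py <<'E'
def edge(c,xs):
    g=cv2.cvtColor(c['color'],cv2.COLOR_RGB2GRAY); P=[]
    for x in xs:
        col=g[200:328,x].astype(int); i=np.flatnonzero((col>150))
        if len(i) and i[0]>20: P.append(onplane(c,[(x,i[0]+199.5)],.08)[0])
    P=np.array(P); print(P.round(4)); return P
E
python3 -c "
from h import *
edge(wrist('w8'),range(150,500,25)); scenemeas('s8')
"
```

```text
22.1 [ 0.5149178  -0.00986313  0.0470846 ] [-1.24589750e-02  9.99921844e-01  2.05638152e-04 -1.01887335e-03] [-6.95039006  1.12756685  3.51952962]
[]
comp [ 288  248   99   40 1965] [340.3 268.8]
comp [330 255  22   6 104] [340.7 257.6]
[ 0.5149 -0.0098  0.0471] [-7.01475171  1.06575518  3.52929117]
```

Contact: -7 N at TCP x = 0.515, and the plate has merged with the lip in the scene view, so it should be against the lip. I'll back off, rise and take an overhead look with the fingers open.

{"method": "drive_tool", "body": {"series": [[[-2, 0, 0], 0], [[0, 0, 5], 0], [[0, 0, 5], 0], [[3.4, 0.3, 3.4], 0], [[3.4, 0.3, 3.4], 0], [[3.4, 0.4, 3.4], 0], [[0, 0, 0], 0], [[0, 0, 0], 0], [[0, 0, 0], 0], [[0, 0, 0], 0]], "hand": 0}}

```text
time: 23.45
ee_pos: [0.5972, 0.0, 0.2489]
eef_rot: [-0.012, 1.0, 0.0, -0.0]
ft_force: [0.2, 0.4, 0.8]
width: 0.087
grip_force: 0.0
```

```bash
cat >> h.py <<'E'
SY=np.radians(1.37); EX=np.array([np.cos(SY),np.sin(SY)]); EY=np.array([-EX[1],EX[0]]); SEAT=np.array([.579,.0003])
def over(name):
    c=wrist(name); g=cv2.cvtColor(c['color'],cv2.COLOR_RGB2GRAY)
    # dark holes and collar inside the plate: dark blobs among bright surroundings
    m=(g>150).astype(np.uint8); m[:90]=0; m[275:]=0; m[:,:190]=0; m[:,:][:,450:]=0
    inv=1-m; n,l,st,ce=cv2.connectedComponentsWithStats(inv,connectivity=4)
    for i in range(1,n):
        x,y,w,h,A=st[i]
        if 25<A<400 and w<30 and h<30 and 100<y<250: print('hole',ce[i].round(1),w,h,A,onplane(c,[ce[i]],.082).round(4))
        if 60<w<90 and 60<h<95: q=(x+w/2-.5,y+h/2-.5); P=onplane(c,[q],.10)[0]; print('collar',q,w,h,P.round(4),'seatframe',((P[:2]-SEAT)@EX+.008).round(4),((P[:2]-SEAT)@EY).round(4))
    n,l,st,ce=cv2.connectedComponentsWithStats(m,connectivity=4)
    for i in range(1,n):
        if st[i,4]>300: print('bright',st[i])
    return c,g
E
python3 - <<'E'
from h import *
c,g=over('w9')
for x in (230,250,300,320,340,380,400):
    col=g[100:285,x].astype(int); print(x,[ (100+i,col[i+1]-col[i-1]) for i in range(1,184) if abs(col[i+1]-col[i-1])>25])
E
```

```text
23.45 [5.97243145e-01 1.46843403e-05 2.48944636e-01] [-1.24118448e-02  9.99922888e-01  2.94161058e-04 -2.77927617e-04] [0.22833435 0.375405   0.79750488]
collar (np.float64(339.5), np.float64(195.0)) 66 67 [0.5705 0.0197 0.1   ] seatframe 0.0 0.0196
hole [287.9 214.9] 11 11 93 [[ 0.5943 -0.0296  0.082 ]]
hole [389.1 214.5] 17 10 164 [[0.5913 0.0712 0.082 ]]
hole [441.3 242.5] 8 7 37 [[0.6189 0.1274 0.082 ]]
bright [  219   145   209   128 18272]
bright [ 308  164   62   61 2960]
230 [(257, np.int64(28)), (258, np.int64(85)), (259, np.int64(81)), (270, np.int64(-29)), (271, np.int64(-101)), (272, np.int64(-90)), (273, np.int64(74)), (274, np.int64(131)), (275, np.int64(42))]
250 [(144, np.int64(30)), (145, np.int64(77)), (146, np.int64(55)), (257, np.int64(29)), (258, np.int64(84)), (259, np.int64(83)), (260, np.int64(27)), (270, np.int64(-27)), (271, np.int64(-98)), (272, np.int64(-94)), (273, np.int64(68)), (274, np.int64(133)), (275, np.int64(41))]
300 [(144, np.int64(102)), (145, np.int64(139)), (146, np.int64(35)), (257, np.int64(-56)), (259, np.int64(54)), (260, np.int64(28)), (
[... 966 characters left out ...]
2, np.int64(62)), (256, np.int64(-30)), (257, np.int64(-70)), (259, np.int64(72)), (260, np.int64(29)), (271, np.int64(-68)), (272, np.int64(-136)), (274, np.int64(152)), (275, np.int64(64))]
380 [(144, np.int64(120)), (145, np.int64(143)), (256, np.int64(-37)), (257, np.int64(-88)), (259, np.int64(86)), (260, np.int64(27)), (271, np.int64(-73)), (272, np.int64(-133)), (273, np.int64(26)), (274, np.int64(155)), (275, np.int64(57))]
400 [(144, np.int64(112)), (145, np.int64(121)), (146, np.int64(28)), (256, np.int64(-39)), (257, np.int64(-88)), (259, np.int64(83)), (260, np.int64(27)), (271, np.int64(-75)), (272, np.int64(-131)), (273, np.int64(41)), (274, np.int64(157)), (275, np.int64(45))]
```

The plate is flush and parallel to the lip, about 20 mm left of its seat (round hole at (288,215), slot at (389,214.5)). I'll put the open fingers around the collar, left finger at its front-left quadrant so the push also presses the plate to the lip, and slide it right.

{"method": "drive_tool", "body": {"series": [[[-2.9, 0.8, 0], 0], [[-2.9, 0.7, 0], 0], [[0, 0, -4], 0], [[0, 0, -4], 0], [[0, 0, -4], 0], [[0, 0, -3], 0], [[0, 0, -2], 0], [[0, 0, -1.1], 0], [[0, 0, 0], 0], [[0, 0, 0], 0]]}}

```text
time: 24.75
ee_pos: [0.5404, 0.015, 0.0692]
eef_rot: [-0.012, 1.0, 0.0, 0.001]
ft_force: [0.8, 1.3, 1.1]
width: 0.0869
grip_force: 0.0
```

{"method": "drive_tool", "body": {"series": [[[0, -0.3, 0], 0], [[0, -0.3, 0], 0], [[0, -0.2, 0], 0], [[0, -0.2, 0], 0], [[0, -0.2, 0], 0], [[0, -0.2, 0], 0], [[0, -0.2, 0], 0], [[0, 0, 0], 0], [[0, 0, 0], 0], [[0, 0, 0], 0]]}}

```text
time: 26.0
ee_pos: [0.5397, -0.0008, 0.0682]
eef_rot: [-0.013, 1.0, 0.0, -0.0]
ft_force: [-1.4, 3.0, -0.1]
width: 0.0869
grip_force: 1.8
```

```bash
cat >> h.py <<'E'
def cy(name):
    # collar in scene view: dark ring on bright plate
    a=snap('scene',name); g=cv2.cvtColor(a['color'],cv2.COLOR_RGB2GRAY)
    m=(g<80).astype(np.uint8); m[:240]=0; m[270:]=0; m[:,:300]=0; m[:,375:]=0
    print([int(x) for x in np.flatnonzero((m[252:262]).sum(0)>2)[[0,-1]]])
    m=(g>115).astype(np.uint8); m[:243]=0; m[290:]=0
    for y in (255,262,268): xs=np.flatnonzero(m[y,270:400])+270; print(y,xs[0],xs[-1], onplane(a,[(xs[0],y),(xs[-1],y)],.082).round(4).tolist())
E
python3 -c "
from h import *
cy('s10');s=r.read_state();print(s['ee_pos'],s['ft_force'])"
```

```text
[300, 354]
255 300 399 [[0.5317, -0.0615, 0.082], [0.567, 0.1533, 0.082]]
262 299 399 [[0.5586, -0.0665, 0.082], [0.5933, 0.1454, 0.082]]
268 301 383 [[0.5816, -0.0646, 0.082], [0.6094, 0.1058, 0.082]]
[ 0.5397068  -0.00086491  0.06819959] [-2.17814689  3.44574011  0.14228453]
```

{"method": "drive_tool", "body": {"series": [[[0, -0.15, 0], 0], [[0, -0.15, 0], 0], [[0, -0.15, 0], 0], [[0, -0.15, 0], 0], [[0, -0.15, 0], 0], [[0, -0.15, 0], 0], [[0, -0.1, 0], 0], [[0, 0, 0], 0], [[0, 0, 0], 0], [[0, 0, 0], 0]]}}

```text
time: 27.3
ee_pos: [0.5399, -0.0111, 0.0683]
eef_rot: [-0.012, 1.0, -0.0, 0.0]
ft_force: [-1.5, 1.8, 0.5]
width: 0.0872
grip_force: 0.9
```

```bash
python3 - <<'E'
from h import *
c=wrist('w11')
g=cv2.cvtColor(c['color'],cv2.COLOR_RGB2GRAY)
# plate left/right edges in wrist view, any bright rows in front strip
for y in range(250,325,8):
    xs=np.flatnonzero(g[y]>150); xs=xs[(xs>80)&(xs<560)]
    if len(xs): print(y,xs[0],xs[-1],onplane(c,[(xs[0],y),(xs[-1],y)],.08).round(4).tolist())
cy('s11')
E
```

```text
27.3 [ 0.53989303 -0.0111312   0.0682889 ] [-1.23762538e-02  9.99923409e-01 -5.83021796e-05  2.88276986e-05] [-1.51473552  1.77586322  0.54471197]
266 186 511 [[0.5287, -0.0804, 0.08], [0.5245, 0.0902, 0.08]]
274 187 510 [[0.5332, -0.0802, 0.08], [0.529, 0.0905, 0.08]]
282 187 509 [[0.5377, -0.0806, 0.08], [0.5335, 0.0908, 0.08]]
290 188 508 [[0.5423, -0.0804, 0.08], [0.5382, 0.0911, 0.08]]
298 189 496 [[0.547, -0.0802, 0.08], [0.5429, 0.0852, 0.08]]
306 229 495 [[0.551, -0.0588, 0.08], [0.5477, 0.0855, 0.08]]
314 229 493 [[0.5557, -0.059, 0.08], [0.5525, 0.0852, 0.08]]
322 229 492 [[0.5606, -0.0593, 0.08], [0.5574, 0.0855, 0.08]]
[300, 374]
255 299 399 [[0.5313, -0.0637, 0.082], [0.567, 0.1533, 0.082]]
262 294 399 [[0.5568, -0.0772, 0.082], [0.5933, 0.1454, 0.082]]
268 296 378 [[0.5799, -0.0751, 0.082], [0.6077, 0.0955, 0.082]]
```

The plate is flush, and its centre is 5–6 mm from the seat. Now fine steps.

{"method": "drive_tool", "body": {"series": [[[0, -0.1, 0], 0], [[0, -0.1, 0], 0], [[0, -0.1, 0], 0], [[0, -0.05, 0], 0], [[0, -0.05, 0], 0], [[0, 0, 0], 0], [[0, 0, 0], 0], [[0, 0, 0], 0], [[0, 0, 0], 0], [[0, 0, 0], 0]]}}

```text
time: 28.65
ee_pos: [0.5399, -0.015, 0.0683]
eef_rot: [-0.012, 1.0, 0.0, 0.0]
ft_force: [0.4, 0.7, 0.3]
width: 0.0871
grip_force: 0.2
```

{"method": "drive_tool", "body": {"series": [[[0, -0.05, 0], 0], [[0, 0, 0], 0], [[0, -0.05, 0], 0], [[0, 0, 0], 0], [[0, -0.05, 0], 0], [[0, 0, 0], 0], [[0, 0, 0], 0], [[0, 0, 0], 0], [[0, 0, 0], 0], [[0, 0, 0], 0]]}}

```text
time: 29.9
ee_pos: [0.5398, -0.0164, 0.0682]
eef_rot: [-0.012, 1.0, 0.0, -0.0]
ft_force: [-1.7, 3.2, -0.1]
width: 0.0871
grip_force: 1.2
```

```bash
cat > e.py <<'E'
from h import *
import sys
c=wrist(sys.argv[1]); g=cv2.cvtColor(c['color'],cv2.COLOR_RGB2GRAY)
for y in (270,278,286):
    xs=np.flatnonzero(g[y]>150); xs=xs[(xs>80)&(xs<560)]
    if len(xs): print(y,xs[0],xs[-1],onplane(c,[(xs[0],y),(xs[-1],y)],.08).round(4).tolist())
for x in (250,300,340,400):
    i=np.flatnonzero(g[200:300,x]>150)
    if len(i): print('front',x,i[0]+200,onplane(c,[(x,i[0]+199.5)],.08).round(4).tolist())
E
python3 e.py w12
```

```text
29.9 [ 0.53979182 -0.01644309  0.06824525] [-1.24389568e-02  9.99922629e-01  6.05140519e-05 -7.19902111e-05] [-1.74309259  3.22227645 -0.14063144]
270 188 514 [[0.5308, -0.0848, 0.08], [0.5266, 0.087, 0.08]]
278 81 513 [[0.5372, -0.1442, 0.08], [0.5311, 0.0872, 0.08]]
286 81 512 [[0.5419, -0.145, 0.08], [0.5357, 0.0875, 0.08]]
front 250 269 [[0.5291, -0.0521, 0.08]]
front 300 268 [[0.5278, -0.0261, 0.08]]
front 340 267 [[0.5268, -0.0054, 0.08]]
front 400 266 [[0.5254, 0.0257, 0.08]]
```

{"method": "drive_tool", "body": {"series": [[[0, -0.05, 0], 0], [[0, 0, 0], 0], [[0, -0.05, 0], 0], [[0, 0, 0], 0], [[0, -0.05, 0], 0], [[0, 0, 0], 0], [[0, 0, 0], 0], [[0, 0, 0], 0], [[0, 0, 0], 0], [[0, 0, 0], 0]]}}

```text
time: 31.2
ee_pos: [0.5398, -0.018, 0.0682]
eef_rot: [-0.012, 1.0, 0.0, -0.0]
ft_force: [-0.5, 0.9, -0.4]
width: 0.0871
grip_force: 0.0
```

```bash
python3 e.py w13
```

```text
31.2 [ 0.53982774 -0.01795605  0.06824298] [-1.24351587e-02  9.99922679e-01  3.96730506e-05 -4.21118518e-05] [-0.45728712  0.88020705 -0.35438295]
270 81 514 [[0.5327, -0.145, 0.08], [0.5266, 0.0854, 0.08]]
278 81 512 [[0.5373, -0.1457, 0.08], [0.5311, 0.0852, 0.08]]
286 81 511 [[0.5419, -0.1465, 0.08], [0.5357, 0.0855, 0.08]]
front 250 265 [[0.5269, -0.0536, 0.08]]
front 300 265 [[0.5262, -0.0277, 0.08]]
front 340 265 [[0.5257, -0.007, 0.08]]
front 400 265 [[0.5249, 0.0241, 0.08]]
```

The grip force fell to 0 and the plate has straightened, so it has probably dropped. I'll back off and look from overhead.

{"method": "drive_tool", "body": {"series": [[[0, 0.5, 0], 0], [[0, 0, 0], 0], [[0, 0, 4], 0], [[0, 0, 4], 0], [[0, 0, 4], 0], [[2.9, 0.6, 3], 0], [[2.9, 0.7, 3], 0], [[0, 0, 0], 0], [[0, 0, 0], 0], [[0, 0, 0], 0]]}}

```text
time: 32.5
ee_pos: [0.5969, -0.0003, 0.2475]
eef_rot: [-0.012, 1.0, 0.0, -0.001]
ft_force: [0.1, 0.8, 0.7]
width: 0.0873
grip_force: 0.0
```

```bash
python3 - <<'E'
from h import *
c,g=over('w14')
A=plate(c,(205,100,415,262)) if False else None
for y in (155,175,195,215,235):
    xs=np.flatnonzero(g[y,180:460]>150)+180; P=onplane(c,[(xs[0]-.5,y),(xs[-1]+.5,y)],.08); print(y,xs[0],xs[-1],P.round(4).tolist(),np.linalg.norm(P[1]-P[0]).round(4))
for x in (230,260,300,340,380):
    col=g[100:285,x].astype(int); print(x,[(100+i,int(col[i+1]-col[i-1])) for i in range(1,184) if abs(col[i+1]-col[i-1])>40])
snap('scene','s14'); b=snap('side','d14')
I=cv2.imread('pics/w14.png')[60:290,150:480]; J=cv2.imread('pics/s14.png')[225:315,250:415]
K=cv2.imread('pics/d14.png')[210:300,285:400]
cv2.imwrite('pics/c14.png',np.vstack([cv2.resize(I,(495,345)),np.hstack([cv2.resize(J,(275,200),interpolation=cv2.INTER_CUBIC),cv2.resize(K,(220,200),interpolation=cv2.INTER_CUBIC)])]))
E
```

```text
32.5 [ 5.96884152e-01 -3.10369192e-04  2.47477547e-01] [-1.21433865e-02  9.99925992e-01  1.48241244e-04 -7.25211040e-04] [0.07158842 0.75931311 0.65309064]
hole [370.4 214.8] 16 10 121 [[0.5914 0.0519 0.082 ]]
hole [271.3 216. ] 11 9 42 [[ 0.595  -0.0464  0.082 ]]
hole [442.1 243.6] 8 7 38 [[0.6192 0.1275 0.082 ]]
bright [  231   146   179   111 15104]
bright [ 290  165   61   60 2877]
bright [219 260  49  13 623]
bright [ 270  260   97   14 1348]
bright [369 260  49  14 635]
155 232 408 [[0.5367, -0.0845, 0.08], [0.5324, 0.0853, 0.08]] 0.1698
175 233 407 [[0.5557, -0.0842, 0.08], [0.5514, 0.086, 0.08]] 0.1702
195 234 406 [[0.5752, -0.0838, 0.08], [0.5709, 0.0867, 0.08]] 0.1706
215 235 404 [[0.5953, -0.0836, 0.08], [0.591, 0.0865, 0.08]] 0.1701
235 237 442 [[0.6159, -0.0823, 0.08], [0.6106, 0.1275, 0.08]] 0.2098
230 [(259, 86), (260, 81), (272, -100), (273, -90), (274, 74), (275, 131)]
260 [(145, 99), (146, 139), (256, -112), (257, -81), (259, 86), (260, 83), (272, -71), (273, -111), (275, 131), (276, 47)]
300 [(145, 136), (146, 134), (165, -49), (166, -95), (168, 42), (172, 50), (173, 53), (216, -51), (217, -121), (218, -118), (221, 63), (222, 88), (223, 44), (226, 48), (227, 76), (256, -112), (257, -81), (259, 84), (260, 88), (272, -67), (273, -132), (275, 149), (276, 66)]
340 [(145, 138), (146, 107), (166, -113), (167, -41), (168, 54), (172, 62), (173, 81), (216, -67), (217, -129), (218, -105), (221, 71), (222, 82), (226, 60), (227, 72), (255, -57), (256, -105), (257, -58), (259, 85), (260, 88), (272, -69), (273, -137), (275, 152), (276, 62)]
380 [(145, 129), (146, 107), (255, -60), (256, -108), (257, -59), (259, 87), (260, 84), (272, -74), (273, -135), (275, 155), (276, 57)]
```

View pics/c14.png

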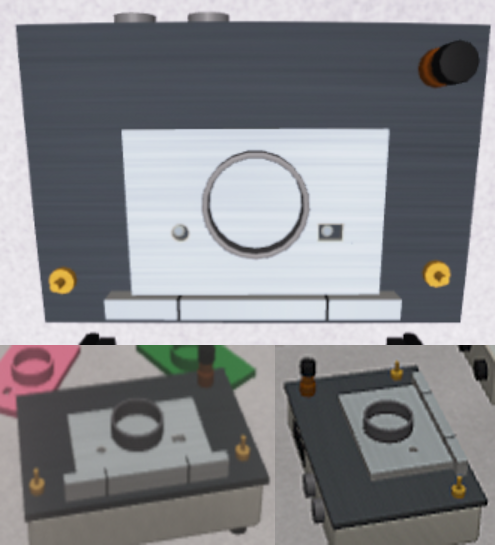

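Both pins show bright inside the holes, at crop (180,232) and (328,232). The plate measures 170 mm wide at both front and back for z = 80 mm, so it lies flat, and it is square to the lip. The vial and screws stand where they were and the arm is clear, so I'm handing in.

```bash
python3 -c "
from bench import r
print(r.close_job())"
```

```text
the job is handed in; nothing more can be done
None
```

The job is handed in at about 32.5 s: my last pictures show the plate flat on the deck with both holes over the pins and nothing else moved, but the hand-in returned no verdict.

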